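Slide the top blank off the stack into the drilling fixture

ROBOT

A 6-joint arm with a two-finger parallel gripper is mounted at the origin on the work surface. World frame = base frame: x ahead of the robot, y to its left, z up, the work surface at z = 0. Lengths are in m, angles in rad, forces in N, time in s.
With the tool pointing down it reaches from about 0.4 to 0.825 m from the base axis. Payload 7 kg.
Tool frame: the origin (TCP) lies at the very end of the fingers, on their centre line; the grasp point (between the pads) lies arm.hold_point_z behind it (arm.hold_point_z is the distance from the TCP to the grasp point, in m); z points along the fingers, y is the line along which they close (so a half turn about z gives the same grasp; the last joint's range is limited). The gripper opens to 88 mm and grips with 3 to 60 N. Pads are 19 mm wide; open, the fingers measure 130 mm over their backs; the gripper's body (78 mm by 193 mm) begins 47 mm behind the grasp point.
Start: joints at [-0.91, 0.359, 0.012, 0, -1.224, -0.288], TCP at [0.246, -0.629, 0.205] pointing down, gripper open.
Joint ranges: [-3.07, 3.07], [-1.43, 2.12], [-1.02, 1.25], [-3.03, 1.67], [-3.05, -0], [-3.03, 3.03]. Speed limits (rad/s): [2.39, 2.39, 3.01, 3.14, 3.14, 3.14].

INTERFACE

Orientations are given as [roll, pitch, yaw] about the fixed x, y, z axes, in that order (R = Rz(yaw) Ry(pitch) Rx(roll)).
In Python, from station import arm gives the robot as it stands.
- The arm moves only by the shell command python3 -m creep 'ROWS' [FORCE]. ROWS is a JSON object whose key "moves" holds a list of rows, 1 to 20 of them, each of 5 numbers: the finger opening in m, then dx, dy, dz in m, then a turn about the tool's z in rad; each row is the pose to reach, as a shift and turn from the pose commanded when the command began, along the tool's axes at that moment; what a row does not reach only later rows make up. A row lasts 1/12 s, in which the tool goes at most 0.0417 m and 0.125 rad, less where a joint would pass 70% of its speed; a pose out of reach is approached as far as the arm can. The fingers move at their own pace and stop on an object; FORCE is the grip in N (left out, the last holds). Time passes only in rows, so rows that do not move let the fingers close. It prints the time, the measured TCP pose, the force, the opening and the grip force at its end. Input that does not fit is refused with a message, and nothing moves.
- arm.get_state(): the state, without advancing time (a new reading comes with each control period).
- arm.grab_frame(name): name is "side" or "top"; returns the picture (400x640x3 uint8, red, green, blue); there is no depth.
- arm.camera_params(name): a dict with "fx", "fy", "cx", "cy" (pixels), "T" (4x4, takes a point from camera to world coordinates). Camera axes: x right, y down, z forward; pixel columns grow to the right and rows downward; lengths in m; the calibration is good to about 2 mm. A picture is of the moment at which its call begins. camera_params takes no time and is no camera call.
- arm.job_done(): hands the job in; it is judged then, once.
The state is a dict: "t": time; "q": joint angles; "qd": joint speeds; "joint_efforts": joint torques, N m; "eef_pos": TCP position; "ee_rot": TCP orientation; "force": force on the tool from outside, world axes, zero at the start; "moment": the same for the moment, N m; "width": finger opening in m; "gripper_force": force on a finger pad.
Only numpy, scipy, OpenCV 4.12 (cv2) and the standard library are available. Lean on these libraries where they do the work, as an engineer would, in place of code of your own. Each camera call takes 0.05 s, during which the arm holds its last target. There are 200 camera calls.

TASK

Slide the top aluminium blank off the stack, out through the open end of its tray and across onto the fixture plate beside it, and seat it squarely in the corner there, touching both the end stop and the side fence. Its faces mark easily: keep it flat and sliding rather than lifting it, set the fingertips down slowly and press lightly (10 to 20 N is plenty, more than 40 N spoils it). The other blanks stay neatly stacked in the tray, and the things around stay where they are.

Things in the scene. Friction and masses are not known exactly. Their poses are not given: they have to be found in the camera images.
- tray: Fixed grey sheet-steel tray with the stack. Origin: centre of its underside. Floor 2 mm; 3 mm walls 40 mm high on three sides: inner faces at x = -57, x = +57 (these two with a window in the middle) and y = +72 mm. The end at y = -70 mm is open; blanks come out along the tray's -y, towards the fixture. The full stack's top face is 32 mm above the origin.
- blank_top: Top blank, the one to move: smooth aluminium plate 110 (x) by 140 (y) by 6 mm, about 0.25 kg, origin at the centre of its underside; y along the tray's y, 1 to 3 mm from the walls; too wide to grip. Metal slides on metal at a friction of 0.2 to 0.3; fingertips hold on it far better. All is stiff: 1 mm of further press adds 15 N or so; fingertips landing at 10 mm/s already hit with 35 N.
- fixture: Fixed dark steel plate on levelling feet, 180 (x) by 210 (y) mm, surface 21 mm above its origin, which is under its centre: 3 to 7 mm below the top blank's underside in the stack. Its edge at y = +105 mm stands 4 to 10 mm from the tray's open end, square within 0.02 rad. Two steel bars 14 mm high are bolted on: end stop along x, face at y = -65 mm; side fence along y, face at x = +65 mm.
- seat (a point): Where the underside centre of blank_top is when it is seated in the corner: on the fixture plate's surface, axes as the fixture's. The end stop's face is 70 mm from here in -y, the side fence's face 55 mm in +x. From the stack the blank travels about 177 mm in -y and 4 to 12 mm in +x.
- blank_2: Second blank in the stack, directly under the top one and the same as it; origin at the centre of its underside. It and those below are loose; only friction keeps them in place.
- blank_3: Third blank from the top, the same.
- blank_4: Fourth blank from the top, the same.
- blank_5: Bottom blank, the same, on the tray's floor.
- mug: Bystander: white mug, 80 mm across, 98 mm high, upright behind the tray's closed end; origin under its centre.
- coupling: Bystander: white plastic pipe ring, 90 mm across, 30 mm high, lying beside the tray on its +x side; origin under its centre.
- screwdriver: Bystander: screwdriver with a black handle, 200 mm long, lying on the bench on the tray's -x side; origin under its middle, handle to its own -x.
Things that resemble listed ones, but are neither listed nor needed, are in the scene too. Leave any orange or white look-alike of the tray alone.

How it is judged:
By the outcome, as a careful person would: the job done as asked, in the order asked, and still so for the second after the job is handed in, with the robot touching nothing.
It also fails if it takes over 64 s, if anything falls off the work surface, if the arm or the gripper's body presses on something with over 40 N, if the wrist force passes 120 N, or if a joint passes its speed limit or range.

## Working session

There is one attempt and no reset: what is moved stays moved. The work goes in short steps, Python scripts to look and compute and a shell command to move; the robot and the scene stay as the last step left them, time stands still between calls to the robot, and variables do not carry over. Pictures are saved under pics/ and viewed, at most 10 in all, crops included, and the job is handed in when it is done.

```bash
mkdir -p pics; ls; python3 - <<'E'
from station import arm
import cv2,numpy as np
for n in("top","side"):
    f=arm.grab_frame(n);cv2.imwrite(f"pics/{n}0.png",f[:,:,::-1]);p=arm.camera_params(n);print(n,p["fx"],p["fy"],p["cx"],p["cy"],np.round(p["T"],4).tolist())
s=arm.get_state();print(s["t"],s["eef_pos"],s["ee_rot"],s["force"],s["width"],arm.hold_point_z)
E
```

```text
pics
top 458.317759547561 458.317759547561 324.1037576386825 200.48588642326092 [[0.0832, -0.9749, 0.2066, 0.3141], [-0.9965, -0.0809, 0.0197, 0.0881], [-0.0025, -0.2075, -0.9782, 1.077], [0.0, 0.0, 0.0, 1.0]]
side 479.10053833760975 479.10053833760975 328.9460323558732 199.43672186502093 [[-0.7774, -0.4378, 0.4516, 0.0371], [-0.6286, 0.5634, -0.5361, 0.7072], [-0.0197, -0.7007, -0.7132, 0.8719], [0.0, 0.0, 0.0, 1.0]]
0.1 [ 0.24566782 -0.62821121  0.20440647] [ 3.14008761e+00 -1.59852316e-04 -2.76886877e+00] [ 0.11151057  0.06417222 -0.03221357] 0.08756852712234892 0.0188
```

View pics/top0.png

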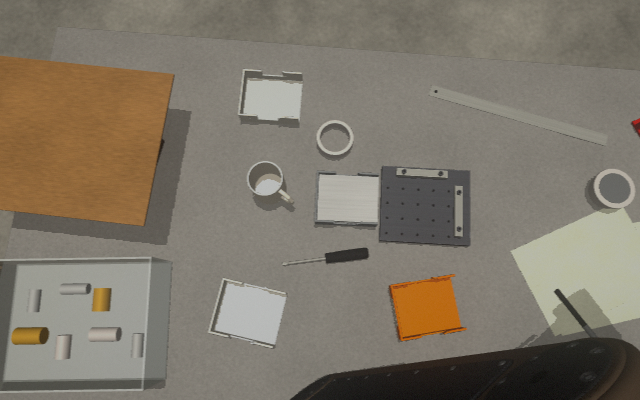

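View pics/side0.png

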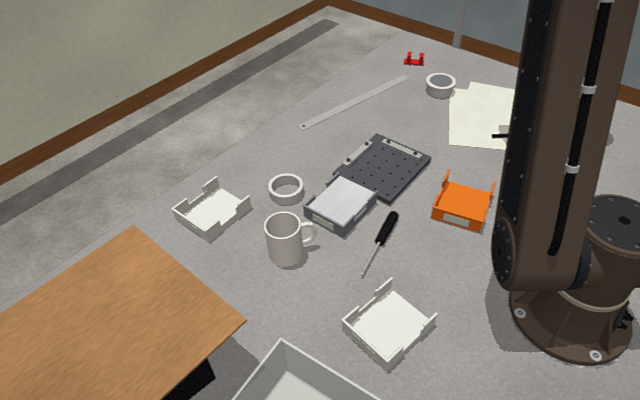

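The top view shows the tray and stack at about (347,199) and the dark fixture at about (425,206). The end stop is at (460,210) and the side fence at (422,172). Tray −y points image right and +x points image up. The side view shows the same layout, with the tray near (340,205).

```bash
python3 - <<'E'
import cv2
a=cv2.imread("pics/top0.png")[155:255,305:480];cv2.imwrite("pics/c0.png",cv2.resize(a,None,fx=4.5,fy=4.5,interpolation=cv2.INTER_CUBIC))
a=cv2.imread("pics/side0.png")[130:240,295:440];cv2.imwrite("pics/c1.png",cv2.resize(a,None,fx=5,fy=5,interpolation=cv2.INTER_CUBIC))
E
```

```text
(no output)
```

View pics/c0.png

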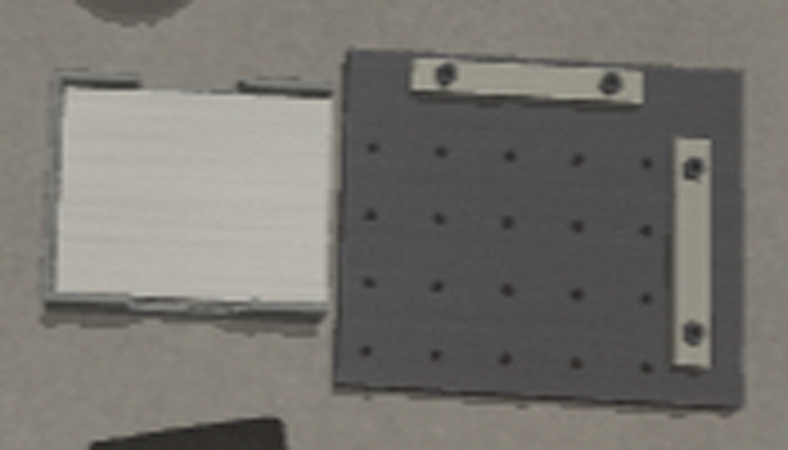

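View pics/c1.png

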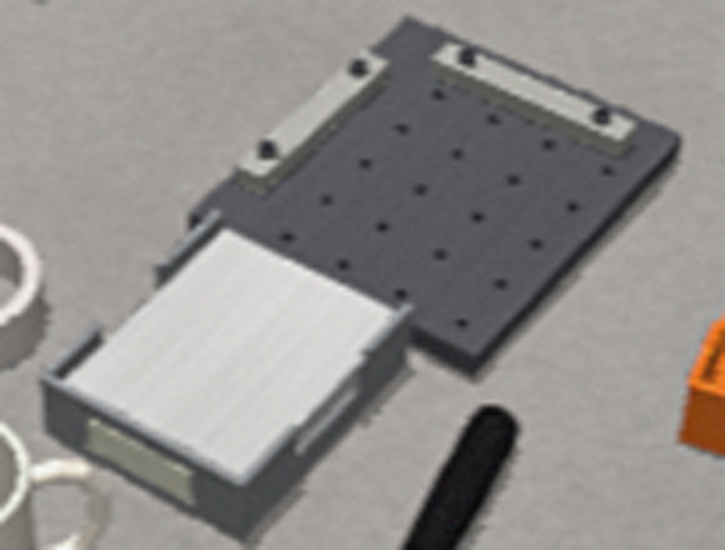

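```bash
cat > h.py <<'E'
import cv2,numpy as np
from station import arm
def cast(n,uv,z):
    p=arm.camera_params(n);T=np.array(p["T"]);uv=np.atleast_2d(uv).astype(float)
    d=np.c_[(uv[:,0]-p["cx"])/p["fx"],(uv[:,1]-p["cy"])/p["fy"],np.ones(len(uv))]@T[:3,:3].T
    o=T[:3,3];return (o+d*((z-o[2])/d[:,2])[:,None])[:,:2]
def rect(n,mask,z):
    cs,_=cv2.findContours(mask.astype(np.uint8),cv2.RETR_EXTERNAL,cv2.CHAIN_APPROX_NONE)
    out=[]
    for c in cs:
        if cv2.contourArea(c)<60: continue
        r=cv2.minAreaRect((cast(n,c[:,0],z)*1000).astype(np.float32))
        out.append((np.round(c[:,0].mean(0)),np.round(r[0],1),np.round(r[1],1),round(r[2],2)))
    return out
E
python3 - <<'E'
from h import *
im=cv2.imread("pics/top0.png").astype(int);g=im.mean(2)
roi=np.zeros(g.shape,bool);roi[155:250,312:478]=1
print(im[199,347],im[206,425],im[215,455],im[172,422],im[255,420])
print("bright blank");[print(*r) for r in rect("top",roi&(g>155),.032)]
print("bars");[print(*r) for r in rect("top",roi&(g>140),.035)]
roi[:,:376]=0
m=(roi&(g<95)).astype(np.uint8);m=cv2.morphologyEx(m,cv2.MORPH_OPEN,np.ones((3,3)))
print("fixture");[print(*r) for r in rect("top",m,.021)]
def pr(n,uv,z):print(n,z,np.round(cast(n,uv,z)*1000,1).tolist())
c=lambda P:np.array(P)/4.5+[304.5,154.5]   # from crop
s=lambda P:np.array(P)/5+[294.5,129.5]
pr("top",c([[347,50],[743,70],[743,407],[335,388]]),.021)
pr("side",s([[408,16],[680,140],[475,362]]),.021)
pr("top",c([[64,86],[331,98],[325,302],[56,293]]),.032)
pr("side",s([[228,230],[408,312],[240,478],[66,385]]),.032)
# stop face, fence face at top of bars (z=35)
pr("top",c([[677,138],[674,366],[412,96],[643,103]]),.035)
pr("side",s([[270,186],[388,75],[435,58],[620,146]]),.035)
pr("top",[[265,165],[335,138]],.09)
E
```

```text
[167 175 179] [77 78 79] [116 126 129] [140 150 153] [121 131 137]
bright blank
[348. 198.] [545.9  54.5] [108.6 139. ] 1.87
bars
[459. 210.] [ 537.6 -202.5] [76.2 11.6] 1.23
[348. 198.] [545.1  54.5] [109.1 139.9] 1.91
[422. 172.] [ 620.5 -113.8] [16.  77.5] 1.42
fixture
[424. 206.] [ 543.7 -126.5] [185.4 209.7] 1.33
top 0.021 [[633.4, -20.7], [639.7, -230.6], [460.3, -233.8], [452.8, -24.9]]
side 0.021 [[637.9, -224.9], [458.8, -224.9], [452.4, -17.6]]
top 0.032 [[598.3, 127.1], [603.3, -12.8], [495.1, -16.1], [488.3, 121.8]]
side 0.032 [[600.6, -9.2], [492.7, -16.7], [491.1, 121.7], [594.5, 126.2]]
top 0.035 [[595.9, -192.9], [476.4, -194.3], [607.1, -54.5], [613.2, -174.8]]
side 0.035 [[602.2, -46.9], [606.5, -159.6], [594.5, -187.6], [474.4, -186.0]]
top 0.09 [[592.5, 246.6], [668.8, 95.4]]
```

The stack's blank measures 109×139 mm at (0.5455, 0.0545) with yaw of about 0.033. That matches the stated size. The fixture centre is about (0.5465, -0.126) with yaw of about 0.028, so the seat is about (0.556, -0.121). The travel this implies agrees with the task. I'll move above the blank, fingers spread across its width.

```bash
python3 -m creep '{"moves": [[0.045,-0.533,0.541,0,-1.23],[0.045,-0.533,0.541,0,-1.23],[0.045,-0.533,0.541,0,-1.23],[0.045,-0.533,0.541,0,-1.23],[0.045,-0.533,0.541,0,-1.23],[0.045,-0.533,0.541,0,-1.23],[0.045,-0.533,0.541,0,-1.23],[0.045,-0.533,0.541,0,-1.23],[0.045,-0.533,0.541,0,-1.23],[0.045,-0.533,0.541,0,-1.23],[0.045,-0.533,0.541,0,-1.23],[0.045,-0.533,0.541,0,-1.23],[0.045,-0.533,0.541,0,-1.23],[0.045,-0.533,0.541,0,-1.23],[0.045,-0.533,0.541,0,-1.23],[0.045,-0.533,0.541,0,-1.23],[0.045,-0.533,0.541,0,-1.23],[0.045,-0.533,0.541,0,-1.23],[0.045,-0.533,0.541,0,-1.23],[0.045,-0.533,0.541,0,-1.23]]}'
```

```text
t: 1.77
eef_pos: [0.5459, 0.0721, 0.2043]
ee_rot: [3.14, -0.0, -1.536]
force: [0.8, -0.7, 0.2]
width: 0.045
gripper_force: 0.0
```

```bash
python3 -m creep '{"moves": [[0.045,0,0,0.02,0],[0.045,0,0,0.05,0],[0.045,0,0,0.08,0],[0.045,0,0,0.11,0],[0.045,0,0,0.135,0],[0.045,0,0,0.15,0],[0.045,0,0,0.158,0],[0.045,0,0,0.163,0],[0.045,0,0,0.165,0],[0.045,0,0,0.166,0],[0.045,0,0,0.166,0],[0.045,0,0,0.166,0]]}'
python3 - <<'E'
from h import *
a=arm.grab_frame("side")[130:250,290:440,::-1];cv2.imwrite("pics/c2.png",cv2.resize(a,None,fx=5,fy=5,interpolation=cv2.INTER_CUBIC))
E
```

```text
t: 2.77
eef_pos: [0.5458, 0.0696, 0.0402]
ee_rot: [-3.14, 0.001, -1.539]
force: [0.6, -0.0, -0.3]
width: 0.0448
gripper_force: 0.0
```

View pics/c2.png

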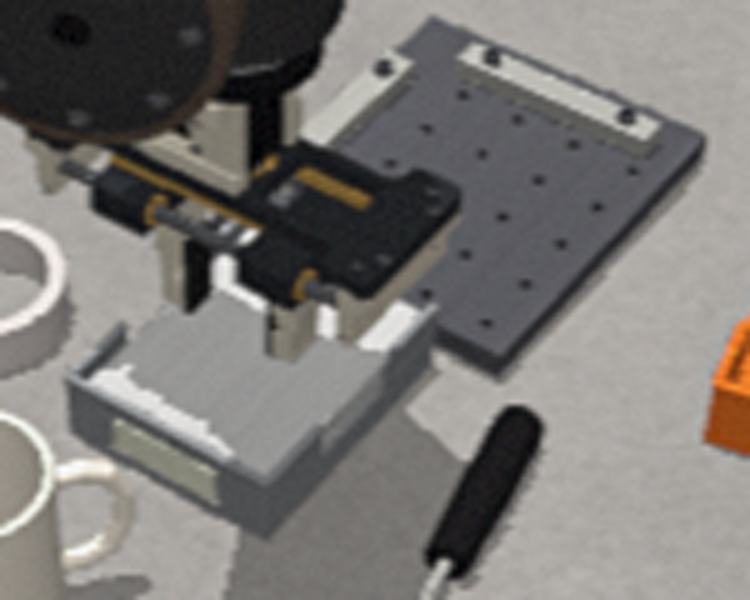

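The two fingers (crop ~(195,300) and ~(290,350)) are over the blank, between the walls. Next I'll lower slowly.

```bash
python3 -m creep '{"moves": [[0.045,0,0,0.0006,0],[0.045,0,0,0.0012,0],[0.045,0,0,0.0018,0],[0.045,0,0,0.0024,0],[0.045,0,0,0.003,0],[0.045,0,0,0.0035,0],[0.045,0,0,0.004,0],[0.045,0,0,0.004,0],[0.045,0,0,0.004,0]]}'
```

```text
t: 3.57
eef_pos: [0.5451, 0.0693, 0.0352]
ee_rot: [3.141, -0.0, -1.539]
force: [0.5, 0.4, 0.4]
width: 0.0447
gripper_force: 0.0
```

```bash
python3 -m creep '{"moves": [[0.045,0,0,0.0002,0],[0.045,0,0,0.0004,0],[0.045,0,0,0.0006,0],[0.045,0,0,0.0008,0],[0.045,0,0,0.001,0],[0.045,0,0,0.0012,0],[0.045,0,0,0.0014,0],[0.045,0,0,0.0016,0],[0.045,0,0,0.0018,0],[0.045,0,0,0.002,0],[0.045,0,0,0.0022,0],[0.045,0,0,0.0024,0]]}'
```

```text
t: 4.57
eef_pos: [0.5451, 0.0694, 0.0328]
ee_rot: [3.142, -0.0, -1.539]
force: [1.2, -0.5, -0.3]
width: 0.045
gripper_force: 0.0
```

```bash
python3 -m creep '{"moves": [[0.045,0,0,0.0002,0],[0.045,0,0,0.0004,0],[0.045,0,0,0.0006,0],[0.045,0,0,0.0008,0],[0.045,0,0,0.0008,0]]}'
```

```text
t: 4.98
eef_pos: [0.5451, 0.0694, 0.032]
ee_rot: [3.142, -0.0, -1.539]
force: [0.3, 0.3, 0.1]
width: 0.0449
gripper_force: 0.0
```

```bash
python3 -m creep '{"moves": [[0.045,0,0,0.0002,0],[0.045,0,0,0.0004,0],[0.045,0,0,0.0006,0],[0.045,0,0,0.0006,0]]}'
```

```text
t: 5.32
eef_pos: [0.5451, 0.0694, 0.0314]
ee_rot: [3.142, -0.0, -1.539]
force: [0.9, 0.9, -0.2]
width: 0.0449
gripper_force: 0.0
```

```bash
python3 -m creep '{"moves": [[0.045,0,0,0.0002,0],[0.045,0,0,0.0004,0],[0.045,0,0,0.0006,0],[0.045,0,0,0.0006,0]]}'
```

```text
t: 5.65
eef_pos: [0.5451, 0.0693, 0.0308]
ee_rot: [3.142, 0.0, -1.539]
force: [-0.1, -0.0, -0.9]
width: 0.0444
gripper_force: 0.0
```

```bash
python3 -m creep '{"moves": [[0.045,0,0,0.0002,0],[0.045,0,0,0.0004,0],[0.045,0,0,0.0006,0],[0.045,0,0,0.0006,0]]}'
```

```text
t: 5.98
eef_pos: [0.5451, 0.0693, 0.0302]
ee_rot: [3.142, -0.0, -1.539]
force: [-0.3, 0.8, -1.0]
width: 0.0451
gripper_force: 0.0
```

```bash
python3 -m creep '{"moves": [[0.045,0,0,0.0002,0],[0.045,0,0,0.0004,0],[0.045,0,0,0.0006,0],[0.045,0,0,0.0008,0],[0.045,0,0,0.0008,0]]}'
```

```text
t: 6.4
eef_pos: [0.5451, 0.0693, 0.0294]
ee_rot: [3.142, -0.0, -1.539]
force: [0.3, 0.4, 0.3]
width: 0.0452
gripper_force: 0.0
```

```bash
python3 -m creep '{"moves": [[0.045,0,0,0.0002,0],[0.045,0,0,0.0004,0],[0.045,0,0,0.0006,0],[0.045,0,0,0.0008,0],[0.045,0,0,0.0008,0]]}'
python3 - <<'E'
from h import *
a=arm.grab_frame("side")[150:230,300:400,::-1];cv2.imwrite("pics/c3.png",cv2.resize(a,None,fx=7,fy=7,interpolation=cv2.INTER_CUBIC))
E
```

```text
t: 6.82
eef_pos: [0.5451, 0.0693, 0.0286]
ee_rot: [3.142, -0.0, -1.539]
force: [0.8, 0.6, -0.1]
width: 0.0452
gripper_force: 0.0
```

View pics/c3.png

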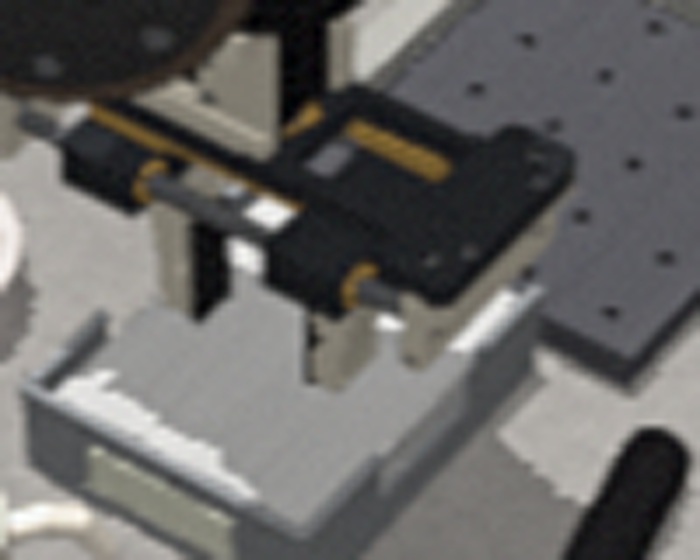

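```bash
python3 - <<'E'
from h import *
P=np.array([[310,383],[335,390],[200,320],[410,362]])/7+[299.5,149.5]
for z in(.027,.032,.034,.037,.05,.095):print(z,np.round(cast("side",P,z)*1000,1).tolist())
E
```

```text
0.027 [[533.1, 62.6], [524.1, 59.9], [583.1, 62.0], [511.6, 32.9]]
0.032 [[530.1, 66.4], [521.2, 63.7], [579.8, 65.8], [508.8, 36.9]]
0.034 [[529.0, 67.9], [520.1, 65.3], [578.5, 67.3], [507.7, 38.5]]
0.037 [[527.2, 70.2], [518.4, 67.5], [576.6, 69.6], [506.0, 40.9]]
0.05 [[519.6, 80.1], [510.9, 77.5], [568.2, 79.5], [498.7, 51.3]]
0.095 [[493.2, 114.4], [484.9, 112.0], [539.1, 113.9], [473.4, 87.2]]
```

By ray casting, the fingertips (crop ~(310,383) and ~(200,320)) sit about 10 mm or more above the blank, although the measured z is lower than its top face. There's no contact force yet, so I'll keep lowering in small steps and rely on the force reading.

```bash
python3 -m creep '{"moves": [[0.045,0,0,0.0003,0],[0.045,0,0,0.0006,0],[0.045,0,0,0.0009,0],[0.045,0,0,0.0012,0],[0.045,0,0,0.0015,0]]}'
```

```text
t: 7.28
eef_pos: [0.5452, 0.0694, 0.0271]
ee_rot: [3.142, -0.0, -1.539]
force: [0.4, 0.2, -0.2]
width: 0.0449
gripper_force: 0.0
```

```bash
python3 - <<'E'
from h import *
f=arm.grab_frame("top");cv2.imwrite("pics/t2.png",cv2.resize(f[140:260,280:440,::-1],None,fx=5,fy=5,interpolation=cv2.INTER_CUBIC))
s=arm.get_state();print(s["eef_pos"],s["force"],s["moment"],s["joint_efforts"],s["q"])
E
```

```text
[0.54513881 0.06933253 0.02707428] [-0.3963363   0.32556406 -0.39647316] [ 0.03532027  0.07330296 -0.01823612] [ 8.87593691e-03 -4.87113225e+01  2.12844729e+01  5.09219840e+00
 -6.59641330e-03  8.00784846e-05] [ 4.83026107e-01  3.38381464e-01 -4.84495391e-01 -1.69976448e-05
 -7.48001807e-01 -4.51001082e-01]
```

View pics/t2.png

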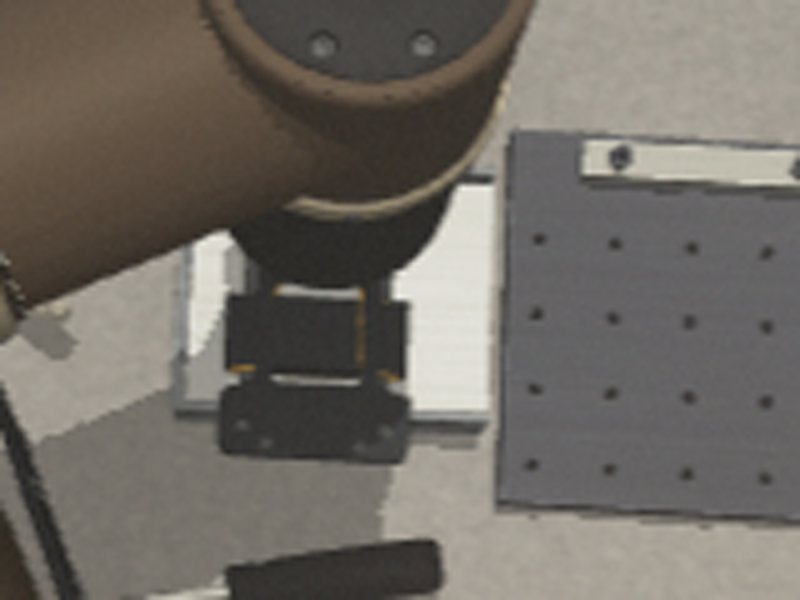

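The gripper is over the tray as planned (crop ~(315,350)), and the stack and fixture haven't moved. I'll carry on down.

```bash
python3 -m creep '{"moves": [[0.045,0,0,0.0003,0],[0.045,0,0,0.0006,0],[0.045,0,0,0.0009,0],[0.045,0,0,0.0012,0],[0.045,0,0,0.0015,0]]}'
```

```text
t: 7.75
eef_pos: [0.5452, 0.0693, 0.0256]
ee_rot: [3.142, -0.0, -1.539]
force: [-0.5, 0.2, 0.1]
width: 0.045
gripper_force: 0.0
```

```bash
python3 -m creep '{"moves": [[0.045,0,0,0.0003,0],[0.045,0,0,0.0006,0],[0.045,0,0,0.0009,0],[0.045,0,0,0.0012,0],[0.045,0,0,0.0015,0]]}'
```

```text
t: 8.17
eef_pos: [0.5452, 0.0694, 0.0241]
ee_rot: [-3.142, 0.0, -1.539]
force: [0.8, -0.1, -0.6]
width: 0.0449
gripper_force: 0.0
```

```bash
python3 -m creep '{"moves": [[0.045,0,0,0.0003,0],[0.045,0,0,0.0006,0],[0.045,0,0,0.0009,0],[0.045,0,0,0.0012,0],[0.045,0,0,0.0015,0]]}'
```

```text
t: 8.58
eef_pos: [0.5451, 0.0693, 0.0226]
ee_rot: [3.142, -0.0, -1.539]
force: [-0.1, -0.3, -0.2]
width: 0.0452
gripper_force: 0.0
```

```bash
python3 -m creep '{"moves": [[0.045,0,0,0.0003,0],[0.045,0,0,0.0006,0],[0.045,0,0,0.0009,0],[0.045,0,0,0.0012,0],[0.045,0,0,0.0015,0]]}'
```

```text
t: 9.0
eef_pos: [0.5452, 0.0693, 0.0211]
ee_rot: [3.142, 0.0, -1.539]
force: [0.6, -0.3, 0.5]
width: 0.0447
gripper_force: 0.0
```

```bash
python3 -m creep '{"moves": [[0.045,0,0,0.0003,0],[0.045,0,0,0.0006,0],[0.045,0,0,0.0009,0],[0.045,0,0,0.0012,0],[0.045,0,0,0.0015,0]]}'
python3 - <<'E'
from h import *
a=arm.grab_frame("side")[150:230,300:400,::-1];cv2.imwrite("pics/c4.png",cv2.resize(a,None,fx=7,fy=7,interpolation=cv2.INTER_CUBIC))
E
```

```text
t: 9.42
eef_pos: [0.5451, 0.0693, 0.0196]
ee_rot: [3.142, -0.0, -1.539]
force: [-0.0, -0.0, 0.2]
width: 0.0447
gripper_force: 0.0
```

View pics/c4.png

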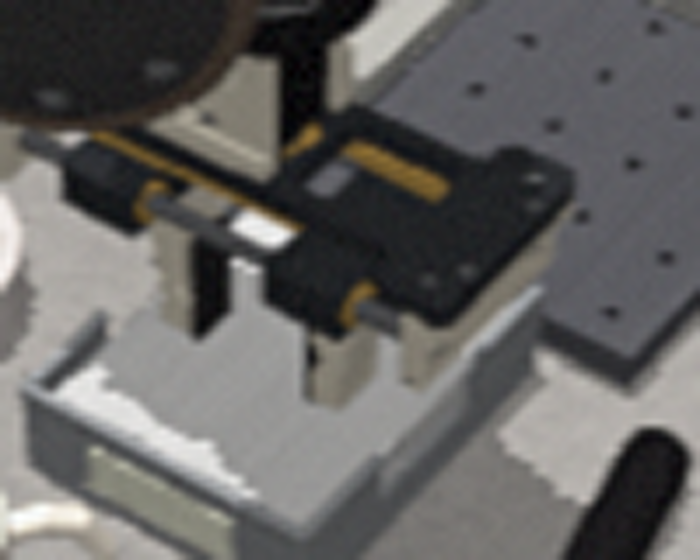

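The tips have moved down with the arm (crop ~(308,398) and ~(197,337)). By ray they're still about 5 mm above the blank, so I'll continue.

```bash
python3 -m creep '{"moves": [[0.045,0,0,0.0003,0],[0.045,0,0,0.0006,0],[0.045,0,0,0.0009,0],[0.045,0,0,0.0012,0],[0.045,0,0,0.0012,0]]}'
```

```text
t: 9.88
eef_pos: [0.5451, 0.0693, 0.0184]
ee_rot: [3.141, 0.0, -1.539]
force: [1.0, 0.6, 0.7]
width: 0.0451
gripper_force: 0.0
```

```bash
python3 -m creep '{"moves": [[0.045,0,0,0.0002,0],[0.045,0,0,0.0004,0],[0.045,0,0,0.0006,0],[0.045,0,0,0.0008,0],[0.045,0,0,0.001,0],[0.045,0,0,0.001,0]]}'
```

```text
t: 10.38
eef_pos: [0.5451, 0.0693, 0.0174]
ee_rot: [3.142, -0.0, -1.539]
force: [0.2, 0.0, -0.7]
width: 0.0451
gripper_force: 0.0
```

```bash
python3 -m creep '{"moves": [[0.045,0,0,0.0002,0],[0.045,0,0,0.0004,0],[0.045,0,0,0.0006,0],[0.045,0,0,0.0008,0],[0.045,0,0,0.001,0],[0.045,0,0,0.001,0]]}'
```

```text
t: 10.88
eef_pos: [0.5452, 0.0693, 0.0164]
ee_rot: [3.142, -0.0, -1.539]
force: [1.1, 0.5, 0.3]
width: 0.0453
gripper_force: 0.0
```

```bash
python3 -m creep '{"moves": [[0.045,0,0,0.0002,0],[0.045,0,0,0.0004,0],[0.045,0,0,0.0006,0],[0.045,0,0,0.0008,0],[0.045,0,0,0.001,0],[0.045,0,0,0.001,0]]}'
```

```text
t: 11.38
eef_pos: [0.5451, 0.0693, 0.0154]
ee_rot: [3.142, -0.0, -1.539]
force: [0.8, -0.3, -0.8]
width: 0.0447
gripper_force: 0.0
```

```bash
python3 -m creep '{"moves": [[0.045,0,0,0.0002,0],[0.045,0,0,0.0004,0],[0.045,0,0,0.0006,0],[0.045,0,0,0.0008,0],[0.045,0,0,0.001,0],[0.045,0,0,0.001,0]]}'
```

```text
t: 11.88
eef_pos: [0.5452, 0.0694, 0.0144]
ee_rot: [3.142, -0.0, -1.539]
force: [0.0, -1.1, -0.2]
width: 0.0452
gripper_force: 0.0
```

```bash
python3 -m creep '{"moves": [[0.045,0,0,0.0002,0],[0.045,0,0,0.0004,0],[0.045,0,0,0.0006,0],[0.045,0,0,0.0008,0],[0.045,0,0,0.001,0],[0.045,0,0,0.001,0]]}'
```

```text
t: 12.38
eef_pos: [0.5452, 0.0693, 0.0134]
ee_rot: [3.142, -0.0, -1.539]
force: [0.2, 0.1, -0.1]
width: 0.045
gripper_force: 0.0
```

```bash
python3 -m creep '{"moves": [[0.045,0,0,0.0002,0],[0.045,0,0,0.0004,0],[0.045,0,0,0.0006,0],[0.045,0,0,0.0008,0],[0.045,0,0,0.001,0],[0.045,0,0,0.001,0]]}'
python3 - <<'E'
from h import *
f=arm.grab_frame("side");cv2.imwrite("pics/s5.png",f[:,:,::-1])
cv2.imwrite("pics/c5.png",cv2.resize(f[180:225,310:375,::-1],None,fx=12,fy=12,interpolation=cv2.INTER_CUBIC))
E
```

```text
t: 12.88
eef_pos: [0.5451, 0.0693, 0.0124]
ee_rot: [3.142, -0.0, -1.539]
force: [0.0, -0.0, 0.5]
width: 0.0452
gripper_force: 0.0
```

View pics/c5.png

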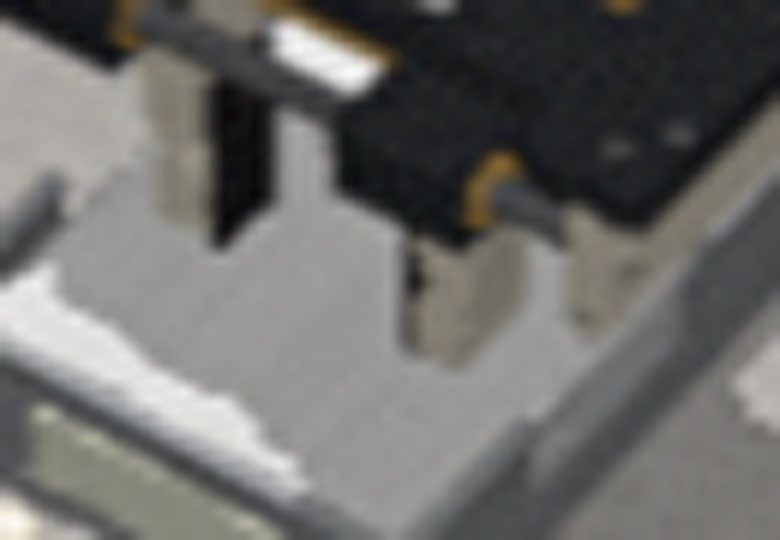

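```bash
python3 - <<'E'
from h import *
P=np.array([[402,352],[460,368],[216,248],[520,300]])/12+[309.54,179.54]
for z in(.02,.027,.032,.037,.042):print(z,np.round(cast("side",P,z)*1000,1).tolist())
E
```

```text
0.02 [[529.0, 70.8], [516.9, 67.1], [577.6, 71.1], [518.8, 44.4]]
0.027 [[524.9, 76.1], [513.0, 72.4], [573.1, 76.3], [514.9, 49.8]]
0.032 [[522.0, 79.8], [510.2, 76.2], [570.0, 80.0], [512.1, 53.7]]
0.037 [[519.1, 83.5], [507.4, 79.9], [566.8, 83.8], [509.2, 57.6]]
0.042 [[516.3, 87.3], [504.5, 83.7], [563.6, 87.5], [506.4, 61.5]]
```

By ray, the tips (crop ~(402,352) and ~(216,248)) are now within about 2 mm of the blank's top face. From here I'll go slowly.

```bash
python3 -m creep '{"moves": [[0.045,0,0,0.0002,0],[0.045,0,0,0.0004,0],[0.045,0,0,0.0006,0],[0.045,0,0,0.0008,0],[0.045,0,0,0.0008,0]]}'
```

```text
t: 13.35
eef_pos: [0.5452, 0.0694, 0.0116]
ee_rot: [3.142, 0.0, -1.539]
force: [0.3, 0.4, -0.7]
width: 0.0454
gripper_force: 0.0
```

```bash
python3 -m creep '{"moves": [[0.045,0,0,0.0002,0],[0.045,0,0,0.0004,0],[0.045,0,0,0.0006,0],[0.045,0,0,0.0008,0],[0.045,0,0,0.0008,0]]}'
```

```text
t: 13.77
eef_pos: [0.5452, 0.0694, 0.0111]
ee_rot: [-3.141, -0.0, -1.539]
force: [-0.1, -1.1, 2.5]
width: 0.0448
gripper_force: 1.5
```

```bash
python3 -m creep '{"moves": [[0.045,0,0,0.0002,0],[0.045,0,0,0.0004,0],[0.045,0,0,0.0005,0],[0.045,0,0,0.0005,0]]}'; python3 -c "
from station import arm
s=arm.get_state();print(s['force'],s['moment'])"
```

```text
t: 14.1
eef_pos: [0.5454, 0.0694, 0.011]
ee_rot: [-3.141, 0.0, -1.539]
force: [-1.8, 0.3, 8.0]
width: 0.0448
gripper_force: 3.9
[-1.79124257  0.33145352  7.98971992] [-0.03019984  0.99787305 -0.02197947]
```

```bash
python3 -m creep '{"moves": [[0.045,0,0,0.0002,0],[0.045,0,0,0.0003,0],[0.045,0,0,0.0003,0],[0.045,0,0,0.0003,0]]}'; python3 -c "
from station import arm
s=arm.get_state();print(s['force'],s['moment'],s['ee_rot'],s['q'])"
```

```text
t: 14.43
eef_pos: [0.5455, 0.0694, 0.011]
ee_rot: [-3.141, 0.0, -1.538]
force: [-2.9, -0.2, 9.9]
width: 0.045
gripper_force: 5.1
[-2.93823494 -0.18891386  9.9470443 ] [-6.39653439e-02  1.26716727e+00  9.36479427e-05] [-3.14070740e+00  5.54505915e-05 -1.53840861e+00] [ 4.83073469e-01  3.60977366e-01 -4.99063996e-01  5.15030565e-04
 -7.09934016e-01 -4.51076236e-01]
```

Contact is steady at 10 N. Now I'll start the slide: tool +x is tray −y.

```bash
python3 -m creep '{"moves": [[0.045,0.0005,0,0,0],[0.045,0.0015,0,0,0],[0.045,0.003,0,0,0],[0.045,0.005,0,0,0],[0.045,0.0075,0,0,0],[0.045,0.01,0,0,0],[0.045,0.0125,0,0,0],[0.045,0.015,0,0,0],[0.045,0.0175,0,0,0],[0.045,0.02,0,0,0],[0.045,0.02,0,0,0]]}'; python3 - <<'E'
from h import *
s=arm.get_state();print(s['force'],s['moment'])
cv2.imwrite("pics/t6.png",arm.grab_frame("top")[:,:,::-1]);cv2.imwrite("pics/s6.png",arm.grab_frame("side")[:,:,::-1])
a=cv2.imread("pics/t6.png")[155:255,305:405];b=cv2.imread("pics/s6.png")[150:250,300:400]
cv2.imwrite("pics/c6.png",cv2.resize(np.hstack([a,b]),None,fx=4,fy=4,interpolation=cv2.INTER_CUBIC))
E
```

```text
t: 15.35
eef_pos: [0.547, 0.0496, 0.011]
ee_rot: [-3.139, 0.001, -1.538]
force: [0.2, 0.1, 7.1]
width: 0.0451
gripper_force: 3.5
[0.24680396 0.05808306 7.09718925] [0.06438573 0.35394177 0.00620192]
```

View pics/c6.png

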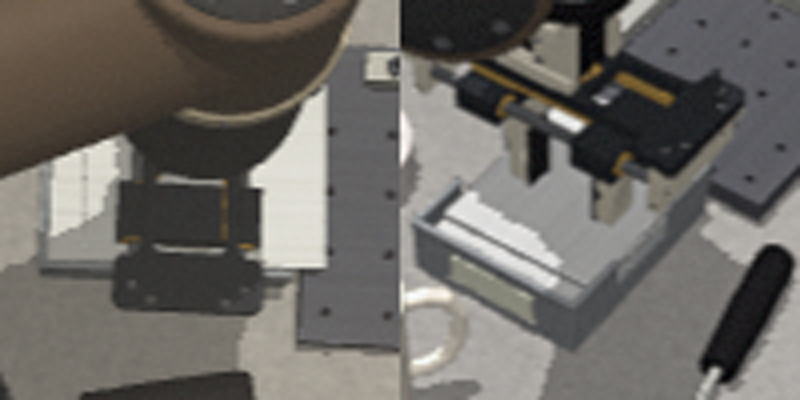

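The top blank has come out about 20 mm. The second blank's rear strip is showing (side crop ~(500,235)), and it has stayed in place. I'm out of pictures, so from here I'll measure by code.

```bash
python3 -m creep '{"moves": [[0.045,0.001,0,0,0],[0.045,0.003,0,0,0],[0.045,0.006,0,0,0],[0.045,0.009,0,0,0],[0.045,0.012,0,0,0],[0.045,0.015,0,0,0],[0.045,0.018,0,0,0],[0.045,0.021,0,0,0],[0.045,0.024,0,0,0],[0.045,0.027,0,0,0],[0.045,0.03,0,0,0],[0.045,0.033,0,0,0],[0.045,0.036,0,0,0],[0.045,0.038,0,0,0],[0.045,0.04,0,0,0],[0.045,0.04,0,0,0]]}'; python3 - <<'E'
from h import *
s=arm.get_state();print(s['force'],s['moment'])
g=cv2.cvtColor(arm.grab_frame("top"),cv2.COLOR_RGB2GRAY)
print(g[222,370:410].tolist()) # row: bottom part of blank to fixture
print(g[185,375:420].tolist())
E
```

```text
t: 16.78
eef_pos: [0.5483, 0.0096, 0.011]
ee_rot: [-3.139, 0.0, -1.538]
force: [0.2, 0.3, 7.3]
width: 0.045
gripper_force: 3.6
[0.24326229 0.32588533 7.26288984] [0.16868786 0.31537054 0.03015048]
[53, 53, 52, 52, 54, 52, 54, 52, 52, 54, 52, 50, 50, 54, 53, 51, 50, 52, 54, 57, 68, 76, 77, 74, 72, 76, 74, 75, 74, 74, 75, 74, 85, 97, 98, 98, 99, 99, 100, 99]
[83, 83, 85, 98, 112, 122, 133, 136, 133, 129, 129, 132, 131, 133, 133, 131, 136, 133, 133, 120, 102, 92, 73, 61, 53, 87, 131, 129, 97, 97, 99, 96, 99, 98, 100, 98, 99, 100, 97, 100, 101, 100, 100, 99, 100]
```

```bash
python3 -m creep '{"moves": [[0.045,0.001,0,0,0],[0.045,0.003,0,0,0],[0.045,0.006,0,0,0],[0.045,0.009,0,0,0],[0.045,0.012,0,0,0],[0.045,0.015,0,0,0],[0.045,0.018,0,0,0],[0.045,0.02,0,0,0],[0.045,0.022,0,0,0],[0.045,0.022,0,0,0]]}'
```

```text
t: 17.67
eef_pos: [0.5492, -0.0124, 0.011]
ee_rot: [-3.139, 0.001, -1.539]
force: [0.5, 0.8, 7.5]
width: 0.0449
gripper_force: 3.4
```

```bash
python3 -m creep '{"moves": [[0.045,0.001,0,0,0],[0.045,0.003,0,0,0],[0.045,0.005,0,0,0],[0.045,0.007,0,0.0001,0],[0.045,0.009,0,0.0002,0],[0.045,0.011,0,0.0003,0],[0.045,0.012,0,0.0004,0],[0.045,0.012,0,0.0004,0]]}'
```

```text
t: 18.33
eef_pos: [0.5498, -0.0243, 0.0106]
ee_rot: [-3.139, 0.0, -1.538]
force: [0.3, 0.9, 5.3]
width: 0.045
gripper_force: 2.9
```

```bash
python3 -m creep '{"moves": [[0.045,0.001,0,0.0002,0],[0.045,0.003,0,0.0003,0],[0.045,0.005,0,0.0004,0],[0.045,0.007,0,0.0005,0],[0.045,0.009,0,0.0006,0],[0.045,0.011,0,0.0007,0],[0.045,0.012,0,0.0008,0],[0.045,0.012,0,0.0008,0]]}'; python3 - <<'E'
from h import *
s=arm.get_state();print(s['force'],s['moment'])
g=cv2.cvtColor(arm.grab_frame("top"),cv2.COLOR_RGB2GRAY)
for r in(185,205,220):print(r,g[r,395:440].tolist())
E
```

```text
t: 19.0
eef_pos: [0.5504, -0.0363, 0.0099]
ee_rot: [-3.138, 0.0, -1.538]
force: [2.1, 0.6, 6.8]
width: 0.0447
gripper_force: 3.3
[2.0807447  0.57235333 6.79026194] [ 0.34670104 -0.17096936 -0.0671069 ]
185 [38, 41, 46, 67, 80, 80, 82, 89, 107, 123, 132, 122, 111, 96, 66, 60, 49, 50, 50, 50, 51, 52, 49, 50, 49, 51, 57, 73, 88, 107, 131, 132, 116, 98, 93, 92, 97, 97, 96, 97, 98, 97, 97, 97, 98]
205 [47, 48, 49, 49, 47, 50, 67, 73, 45, 48, 47, 45, 50, 45, 46, 89, 171, 217, 218, 217, 218, 218, 217, 218, 218, 217, 197, 138, 96, 96, 99, 97, 95, 97, 98, 98, 89, 65, 51, 73, 98, 96, 96, 97, 97]
220 [71, 68, 72, 83, 94, 95, 86, 63, 49, 50, 48, 91, 168, 212, 214, 215, 215, 216, 215, 214, 216, 214, 216, 216, 216, 215, 216, 180, 96, 97, 100, 96, 99, 98, 98, 97, 83, 57, 52, 76, 98, 98, 94, 97, 98]
```

```bash
cat >> h.py <<'E'
def edge(lo,hi,r0,r1,z,th=155):
    "front edge (last bright->dark column) on rows r0..r1: fit line in world"
    g=cv2.cvtColor(arm.grab_frame("top"),cv2.COLOR_RGB2GRAY).astype(float);P=[]
    for r in range(r0,r1):
        k=np.where(g[r,lo:hi]>th)[0]
        if len(k):
            c=lo+k[-1];a,b=g[r,c],g[r,c+1];P.append((c+(a-th)/(a-b),r))
    W=cast("top",P,z)*1000;vx,vy,x0,y0=cv2.fitLine(W.astype(np.float32),cv2.DIST_HUBER,0,.01,.01).ravel()
    d=(W-[x0,y0])@[-vy,vx];print("n",len(P),"at",round(x0,1),round(y0,1),"yaw",round(float(np.arctan(vy/vx)),4),"rms",round(d.std(),2),"px",np.round(P[0]),np.round(P[-1]));return P
E
python3 - <<'E'
from h import *
edge(395,440,198,224,.026)
E
```

```text
n 25 at 532.1 -120.1 yaw 0.0912 rms 0.37 px [421. 198.] [422. 222.]
```

The front edge has yawed to about +0.09 because only the −x finger is bearing. I'll lift clear and turn the gripper a quarter turn, so both fingers lie on the blank's centre line and slightly to its +x side, then press again.

```bash
python3 -m creep '{"moves": [[0.045,0,0,-0.001,0],[0.045,0,0,-0.004,0],[0.045,0,0,-0.01,0],[0.045,0.01,-0.003,-0.01,0.125],[0.045,0.02,-0.006,-0.01,0.25],[0.045,0.03,-0.012,-0.01,0.375],[0.045,0.03,-0.012,-0.01,0.5],[0.045,0.03,-0.012,-0.01,0.625],[0.045,0.03,-0.012,-0.01,0.75],[0.045,0.03,-0.012,-0.01,0.875],[0.045,0.03,-0.012,-0.01,1.0],[0.045,0.03,-0.012,-0.01,1.125],[0.045,0.03,-0.012,-0.01,1.25],[0.045,0.03,-0.012,-0.01,1.375],[0.045,0.03,-0.012,-0.01,1.5],[0.045,0.03,-0.012,-0.01,1.57],[0.045,0.03,-0.012,-0.008,1.57],[0.045,0.03,-0.012,-0.006,1.57],[0.045,0.03,-0.012,-0.005,1.57],[0.045,0.03,-0.012,-0.005,1.57]]}'; python3 - <<'E'
from h import *
edge(395,440,198,230,.026)
E
```

```text
t: 20.77
eef_pos: [0.5612, -0.0663, 0.0135]
ee_rot: [-3.142, -0.001, -3.107]
force: [-0.2, 0.1, -0.0]
width: 0.0452
gripper_force: 0.0
n 7 at 516.3 -120.0 yaw 0.1812 rms 0.37 px [421. 212.] [422. 222.]
```

```bash
python3 -m creep '{"moves": [[0.045,0,0,0.0004,0],[0.045,0,0,0.0008,0],[0.045,0,0,0.0012,0],[0.045,0,0,0.0015,0],[0.045,0,0,0.0018,0],[0.045,0,0,0.0021,0],[0.045,0,0,0.0024,0],[0.045,0,0,0.0024,0]]}'
```

```text
t: 21.48
eef_pos: [0.5614, -0.0662, 0.0114]
ee_rot: [-3.142, -0.0, -3.109]
force: [-0.5, 0.2, -0.6]
width: 0.0452
gripper_force: 0.0
```

```bash
python3 -m creep '{"moves": [[0.045,0,0,0.0002,0],[0.045,0,0,0.0004,0],[0.045,0,0,0.0006,0],[0.045,0,0,0.0008,0],[0.045,0,0,0.001,0],[0.045,0,0,0.001,0]]}'; python3 -c "
from station import arm
s=arm.get_state();print(s['force'],s['moment'])"
```

```text
t: 21.98
eef_pos: [0.5615, -0.0662, 0.0104]
ee_rot: [3.142, -0.0, -3.109]
force: [-0.1, -0.4, 0.3]
width: 0.0452
gripper_force: 0.0
[-0.08420779 -0.40416869  0.26066197] [-0.06870061  0.00473109 -0.04882339]
```

```bash
python3 -m creep '{"moves": [[0.045,0,0,0.0002,0],[0.045,0,0,0.0004,0],[0.045,0,0,0.0006,0],[0.045,0,0,0.0008,0],[0.045,0,0,0.001,0],[0.045,0,0,0.001,0]]}'; python3 -c "
from station import arm
s=arm.get_state();print(s['force'],s['moment'])"
```

```text
t: 22.48
eef_pos: [0.5616, -0.0662, 0.0096]
ee_rot: [-3.142, 0.0, -3.109]
force: [-1.0, -0.2, 2.7]
width: 0.0453
gripper_force: 1.3
[-0.96324763 -0.23496132  2.66092879] [ 0.15829886  0.23157427 -0.02797893]
```

```bash
python3 -m creep '{"moves": [[0.045,0,0,0.0002,0],[0.045,0,0,0.0004,0],[0.045,0,0,0.0006,0],[0.045,0,-0.001,0.0006,0],[0.045,0,-0.003,0.0007,0],[0.045,0,-0.005,0.0008,0],[0.045,0,-0.007,0.0009,0],[0.045,0,-0.009,0.001,0],[0.045,0,-0.011,0.001,0],[0.045,0,-0.012,0.001,0],[0.045,0,-0.012,0.001,0]]}'; python3 - <<'E'
from h import *
s=arm.get_state();print(s['force'],s['moment'])
edge(400,445,205,240,.025)
E
```

```text
t: 23.4
eef_pos: [0.5628, -0.0782, 0.009]
ee_rot: [3.142, 0.002, -3.109]
force: [0.1, 0.9, 4.9]
width: 0.045
gripper_force: 2.7
[0.11854564 0.88913358 4.88320587] [ 0.30169276 -0.09914875 -0.03606111]
n 4 at 506.2 -133.0 yaw 0.1225 rms 0.26 px [427. 220.] [427. 223.]
```

```bash
python3 -m creep '{"moves": [[0.045,0,-0.001,0.0002,0],[0.045,0,-0.003,0.0004,0],[0.045,0,-0.005,0.0005,0],[0.045,0,-0.007,0.0006,0],[0.045,0,-0.009,0.0007,0],[0.045,0,-0.011,0.0008,0],[0.045,0,-0.012,0.0008,0],[0.045,0,-0.012,0.0008,0]]}'; python3 - <<'E'
from h import *
s=arm.get_state();print(s['force'],s['moment'])
g=cv2.cvtColor(arm.grab_frame("top"),cv2.COLOR_RGB2GRAY)
for r in range(180,236,4):print(r,''.join('%4d'%v for v in g[r,366:446:2]))
E
```

```text
t: 24.12
eef_pos: [0.5636, -0.0901, 0.0086]
ee_rot: [3.141, 0.002, -3.109]
force: [-0.4, 0.4, 7.0]
width: 0.0448
gripper_force: 3.8
[-0.42029286  0.44870899  6.97829599] [ 0.55059101 -0.08329228 -0.01644823]
180   61  59  60  62  99  57  41  40  51  51  56 122 184  48  59  58  60  60  43  45  41  34  37  35  36  39  36  38  35  38  39  36  54  81  79  85 124 130  99  66
184   65  62  57  55  57  51  31  31  41  59  63  93 120  49  61  59  53  44  46  40 151  98  37  35  41  38  36  39  38  38  40  36  37  41  41  39  41  43  50  59
188   66  61  60  62  54  42  34  35  31  40  44 100 117  52  42  43  45  45  44  41 108 118  44  39  37  37  39  34  36  38  42  41  40  43  39  40  39  40  42  41
192   64  63  64  62  58  53  37  29  30  33  43  41  59  42  45  43  43  42  45  41 116  94  43  72  86  37  40  38  39  39  38  40  39  41  40  39  38  41  43  69
196   65  66  67  63  61  59  57  38  30  31  36  61  73  37  36  40  36  37  31  32  36  38  38  59  84  86 118 140 102  41  42  41  40  41  40  44 108 156 155 158
200   65  68  67  65  64  62  57  54  37  32  32  40  72  54  43  4
[... 717 characters left out ...]
 149 152 152 124  71  72  74  73  72  73
220   67  70  68  69  68  69  69  67  64  62  63  61  56  38  32  65 150 149 149 148 150 151 153 152 151 151 152 152 152 151 151 150 151 140  73  95  90  71  75  73
224   68  69  69  67  69  69  69  69  66  65  64  62  60  50  35  37  53  67  66  68  66  67  68  68  70  73  72  75  75  74  63  88  92  98  98  97 100  97  97  98
228   67  70  68  70  69  70  67  69  69  66  65  62  60  57  50  37  39  63  69  69  69  70  71  72  73  70  70  70  71  73  71  82  97  95  98  98  97  95  98  99
232   71  69  68  70  69  71  68  68  70  67  67  63  61  58  56  46  36  43  63  69  69  69  68  70  69  70  69  70  69  68  71  95  98  99  97  98  99  97  98  99
```

```bash
cat >> h.py <<'E'
def two(lo,hi,r0,r1,z,th):
    "front edge on rows r0..r1 and -x edge on columns lo..hi of the blank, in world mm"
    g=cv2.cvtColor(arm.grab_frame("top"),cv2.COLOR_RGB2GRAY).astype(float)
    def fit(P):
        W=cast("top",P,z)*1000;l=cv2.fitLine(W.astype(np.float32),cv2.DIST_HUBER,0,.01,.01).ravel();return l
    def last(v):
        k=np.where((v[:-1]>th)&(v[1:]<=th))[0];
        if not len(k):return None
        k=k[-1];return k+(v[k]-th)/(v[k]-v[k+1])
    F=[(lo+c,r) for r in range(r0,r1) if (c:=last(g[r,lo:hi+12])) is not None]
    S=[(c,r0+r) for c in range(lo,hi-6) if (r:=last(g[r0:r1+12,c])) is not None]
    for n,P,ax in(("front",F,0),("side",S,1)):
        l=fit(P);y=np.arctan(l[1]/l[0]) if ax==0 else -np.arctan(l[0]/l[1])
        print(n,len(P),np.round(l[2:],1),"yaw",round(float(y),4),"px",np.round(P[0]),np.round(P[-1]))
E
python3 - <<'E'
from h import *
two(404,432,206,220,.0245,112)
E
```

```text
front 14 [ 528.5 -143.2] yaw 0.1046 px [428. 206.] [432. 219.]
side 22 [ 499.7 -104.7] yaw 0.0408 px [404. 223.] [425. 223.]
```

```bash
python3 -m creep '{"moves": [[0.045,0,-0.001,0.0001,0],[0.045,0,-0.003,0.0002,0],[0.045,0,-0.005,0.0003,0],[0.045,0,-0.007,0.0004,0],[0.045,0,-0.009,0.0005,0],[0.045,0,-0.011,0.0005,0],[0.045,0,-0.013,0.0006,0],[0.045,0,-0.014,0.0006,0],[0.045,0,-0.014,0.0006,0]]}'; python3 - <<'E'
from h import *
s=arm.get_state();print(s['force'],s['moment'])
two(410,438,208,220,.024,112)
E
```

```text
t: 24.97
eef_pos: [0.5626, -0.1043, 0.007]
ee_rot: [3.141, -0.0, -3.109]
force: [-0.1, -0.2, 0.7]
width: 0.045
gripper_force: 0.0
[-0.14924265 -0.24614787  0.67212254] [-0.00474768  0.03976787  0.02792465]
front 12 [ 525.2 -157. ] yaw 0.0552 px [437. 208.] [438. 219.]
side 22 [ 500.2 -117.7] yaw 0.0728 px [410. 223.] [431. 224.]
```

```bash
python3 -m creep '{"moves": [[0.045,0,0,0.0002,0],[0.045,0,0,0.0004,0],[0.045,0,0,0.0006,0],[0.045,0,0,0.0008,0],[0.045,0,0,0.001,0],[0.045,0,0,0.001,0]]}'; python3 -c "
from station import arm
s=arm.get_state();print(s['force'],s['moment'])"
```

```text
t: 25.52
eef_pos: [0.5627, -0.1042, 0.0059]
ee_rot: [-3.142, -0.0, -3.109]
force: [0.1, -0.3, -0.5]
width: 0.0452
gripper_force: 0.0
[ 0.09890325 -0.2711037  -0.4556471 ] [-0.00347934 -0.07778384 -0.02091895]
```

```bash
python3 -m creep '{"moves": [[0.045,0,0,0.0002,0],[0.045,0,0,0.0004,0],[0.045,0,0,0.0006,0],[0.045,0,0,0.0008,0],[0.045,0,0,0.001,0],[0.045,0,0,0.001,0]]}'; python3 -c "
from station import arm
s=arm.get_state();print(s['force'],s['moment'])"
```

```text
t: 26.02
eef_pos: [0.5627, -0.1042, 0.0051]
ee_rot: [-3.142, -0.0, -3.109]
force: [-0.8, 0.3, -0.1]
width: 0.0448
gripper_force: 0.0
[-0.82827077  0.31608361 -0.09068545] [-0.00436279 -0.05053779 -0.00075436]
```

```bash
python3 -m creep '{"moves": [[0.045,0,0,0.0002,0],[0.045,0,0,0.0004,0],[0.045,0,0,0.0006,0],[0.045,0,0,0.0008,0],[0.045,0,0,0.0008,0]]}'; python3 -c "
from station import arm
s=arm.get_state();print(s['force'],s['moment'])"
```

```text
t: 26.43
eef_pos: [0.563, -0.1042, 0.005]
ee_rot: [-3.141, 0.001, -3.108]
force: [-2.0, 0.4, 7.7]
width: 0.0453
gripper_force: 3.9
[-2.03075759  0.37997552  7.71508854] [0.17645721 0.84133816 0.0473667 ]
```

```bash
python3 -m creep '{"moves": [[0.045,0,-0.001,0,0],[0.045,0,-0.003,0,0],[0.045,0,-0.005,0,0],[0.045,0,-0.007,0,0],[0.045,0,-0.009,0,0],[0.045,0,-0.011,0,0],[0.045,0,-0.013,0,0],[0.045,0,-0.015,0,0],[0.045,0,-0.017,0,0],[0.045,0,-0.019,0,0],[0.045,0,-0.02,0,0],[0.045,0,-0.02,0,0]]}'; python3 - <<'E'
from h import *
s=arm.get_state();print(s['force'],s['moment'])
two(420,446,210,222,.027,112)
E
```

```text
t: 27.43
eef_pos: [0.5645, -0.1242, 0.005]
ee_rot: [-3.142, 0.002, -3.108]
force: [0.8, 0.9, 5.5]
width: 0.0449
gripper_force: 2.5
[0.75054238 0.91053556 5.51719472] [ 0.08547537 -0.0637025  -0.02751712]
front 12 [ 525.4 -176.8] yaw 0.0142 px [446. 210.] [447. 221.]
side 20 [ 501.9 -144.4] yaw 0.0663 px [420. 216.] [439. 224.]
```

```bash
python3 -m creep '{"moves": [[0.045,0,-0.001,0.0001,0],[0.045,0,-0.003,0.0002,0],[0.045,0,-0.005,0.0003,0],[0.045,0,-0.007,0.0004,0],[0.045,0,-0.009,0.0004,0],[0.045,0,-0.01,0.0004,0],[0.045,0,-0.011,0.0004,0],[0.045,0,-0.012,0.0004,0],[0.045,0,-0.012,0.0004,0]]}'; python3 - <<'E'
from h import *
s=arm.get_state();print(s['force'],s['moment'])
two(424,448,210,222,.027,112)
E
```

```text
t: 28.23
eef_pos: [0.5651, -0.136, 0.005]
ee_rot: [-3.142, 0.003, -3.108]
force: [-0.1, 1.6, 8.1]
width: 0.0449
gripper_force: 4.1
[-0.12069679  1.59019808  8.06495601] [0.58863456 0.22271701 0.0195073 ]
front 12 [ 525.4 -188.5] yaw 0.0572 px [451. 210.] [452. 221.]
side 15 [ 506.9 -149.7] yaw -0.5915 px [427. 212.] [441. 224.]
```

```bash
python3 -m creep '{"moves": [[0.045,0,-0.001,0,0],[0.045,0,-0.002,0,0],[0.045,0,-0.003,0,0],[0.045,0,-0.004,0,0],[0.045,0,-0.005,0,0],[0.045,0,-0.006,0,0],[0.045,0,-0.006,0,0]]}'; python3 - <<'E'
from h import *
s=arm.get_state();print(s['force'],s['moment'])
two(430,450,210,222,.027,112)
E
```

```text
t: 28.87
eef_pos: [0.5655, -0.1419, 0.005]
ee_rot: [3.142, 0.003, -3.108]
force: [0.2, 2.4, 7.5]
width: 0.0451
gripper_force: 3.9
[0.18714037 2.35636108 7.46561316] [ 0.98556012  0.14350602 -0.03949919]
front 9 [ 528.6 -193.2] yaw 0.0355 px [453. 210.] [453. 218.]
side 13 [ 509.6 -154.1] yaw -0.858 px [431. 211.] [443. 224.]
```

```bash
python3 -m creep '{"moves": [[0.045,0,-0.001,0,0],[0.045,0,-0.002,0,0],[0.045,0,-0.003,0,0],[0.045,0,-0.004,0,0],[0.045,0,-0.004,0,0]]}'; python3 - <<'E'
from h import *
s=arm.get_state();print(s['force'],s['moment'])
g=cv2.cvtColor(arm.grab_frame("top"),cv2.COLOR_RGB2GRAY)
for r in range(206,232,2):print(r,''.join('%4d'%v for v in g[r,436:470]))
E
```

```text
t: 29.33
eef_pos: [0.5657, -0.1459, 0.005]
ee_rot: [3.142, 0.003, -3.108]
force: [1.0, 3.2, 6.8]
width: 0.045
gripper_force: 3.8
[0.97534008 3.17298358 6.80880219] [0.96780333 0.00642524 0.011105  ]
206  154 155 155 155 156 154 154 153 153 154 155 153 155 155 154 155 154 128  58  50  42  48  48  46  49  48  49  49  49  51  50  58  64  64
208  152 152 152 152 152 152 152 152 150 153 151 151 152 152 153 152 153 128  63  56  60  62  60  57  55  46  46  44  41  43  47  43  49  70
210  153 155 153 154 154 155 157 156 156 156 158 154 156 155 156 157 156 133  90 115 126 126 126 128 128 130 113  76  73  75  76  75  75  78
212  153 152 153 150 153 153 154 154 153 154 156 155 153 154 154 154 154 131  91 115 129 126 126 126 128 130 113  76  76  75  76  77  76  80
214  153 152 153 153 153 153 154 153 152 154 154 153 156 155 154 156 155 131  91 114 127 127 126 126 129 128 115  70  71  74  72  70  73  77
216  123 154 154 155 154 155 154 155 154 155 154 155 156 157 156 156 157 135  90 117 130 127 127 151 164 131 117  73  73  72  73  75  75  78
218   87 137 155 155 154 154 153 153 154 155 156 156 15
[... 231 characters left out ...]
  34  69 122 150 152 152 153 153 153 152 153 154 155 154 154 154 156 134  93 144 186 184 182 182 184 188 165  91  74  73  74  76  75  78
224   40  37  69 113 139 139 138 153 172 165 156 157 152 148 149 149 147 127  92 145 187 185 182 183 183 189 165 101 100 100  98  99  99 102
226   53  37  44  52  62  71  71  71  69  71  72  73  73  73  72  70  72  76 106 160 185 165 133 148 171 186 162  86  98  98  97  97  98 104
228   61  51  39  50  63  70  72  72  71  72  71  73  72  70  70  71  73  74 106 159 153  80  74  54  75 135 145  86  98 102 100  99  99 104
230   64  56  48  52  63  70  72  72  72  72  73  72  74  73  72  74  81  86 108 161 158  85  87  97 118 165 163  88  98  99  99 100 100 106
```

The blank's front edge (col 453.5 on rows 206–224) lies flush and parallel to the end stop. Next I'll drag it to the fence.

```bash
python3 -m creep '{"moves": [[0.045,-0.001,0,0.0001,0],[0.045,-0.002,0,0.0001,0],[0.045,-0.003,0,0.0001,0],[0.045,-0.004,0,0.0001,0],[0.045,-0.005,0,0.0001,0],[0.045,-0.005,0,0.0001,0]]}'; python3 - <<'E'
from h import *
s=arm.get_state();print(s['force'],s['moment'])
g=cv2.cvtColor(arm.grab_frame("top"),cv2.COLOR_RGB2GRAY)
for c in range(440,454,3):print(c,g[214:230,c].tolist())
E
```

```text
t: 29.88
eef_pos: [0.5681, -0.1462, 0.005]
ee_rot: [-3.141, -0.002, -3.108]
force: [-6.7, 1.9, 15.7]
width: 0.0445
gripper_force: 7.9
[-6.67104827  1.91386013 15.7158638 ] [0.53368445 2.75332048 0.05579574]
440 [157, 158, 155, 156, 155, 154, 156, 158, 151, 120, 86, 62, 60, 62, 63, 63]
443 [157, 156, 158, 157, 157, 154, 153, 156, 154, 152, 110, 73, 71, 73, 73, 72]
446 [155, 157, 154, 158, 156, 154, 155, 157, 153, 152, 140, 74, 72, 72, 73, 72]
449 [156, 157, 158, 155, 157, 154, 153, 157, 154, 152, 155, 76, 73, 71, 70, 72]
452 [157, 156, 158, 155, 158, 154, 153, 157, 155, 154, 160, 78, 74, 74, 82, 82]
```

```bash
python3 -m creep '{"moves": [[0.045,-0.005,0,-0.0005,0],[0.045,-0.005,0,-0.002,0],[0.045,-0.005,0,-0.006,0],[0.045,-0.005,0,-0.02,0],[0.045,-0.005,0,-0.05,0],[0.045,0,-0.03,-0.08,0],[0.045,0.03,-0.07,-0.08,0],[0.045,0.06,-0.11,-0.08,0],[0.045,0.09,-0.15,-0.08,0],[0.045,0.1,-0.19,-0.08,0],[0.045,0.1,-0.23,-0.08,0],[0.045,0.1,-0.26,-0.08,0],[0.045,0.1,-0.26,-0.08,0]]}'; python3 - <<'E'
from h import *
f=arm.grab_frame("top");cv2.imwrite("pics/t9.png",f[:,:,::-1]);cv2.imwrite("pics/s9.png",arm.grab_frame("side")[:,:,::-1])
g=f.mean(2)
roi=np.zeros(g.shape,bool);roi[155:250,312:478]=1
for z,th in((.027,150),(.027,130)):
    [print(z,th,*r) for r in rect("top",roi&(g>th),z)]
for r in range(172,232,4):print(r,''.join('%4d'%v for v in g[r,380:400]),'|',''.join('%4d'%v for v in g[r,446:462]))
for c in range(394,456,5):print(c,''.join('%4d'%v for v in g[166:184,c]),'|',''.join('%4d'%v for v in g[216:232,c]))
E
```

```text
t: 31.02
eef_pos: [0.4768, -0.4141, 0.0838]
ee_rot: [-3.14, 0.0, -3.112]
force: [1.3, 1.0, -0.5]
width: 0.0449
gripper_force: 0.0
0.027 150 [422. 199.] [ 556.8 -122.8] [108.9 137.4] 1.43
0.027 150 [348. 199.] [546.   55.3] [108.7 139.8] 2.94
0.027 150 [422. 172.] [ 622.8 -115.4] [16.1 78.1] 1.42
0.027 130 [369. 241.] [464.7 -14.7] [ 64.9 291.2] 4.76
0.027 130 [459. 194.] [ 574.2 -204. ] [46.  16.5] 1.38
0.027 130 [424. 200.] [ 556.7 -121.9] [109.2 139.1] 1.33
0.027 130 [420. 172.] [ 623.1 -116.4] [ 16.9 118.6] 1.42
0.027 130 [386. 181.] [578.5 -56. ] [164.6 394.4] 4.73
172  124  80  78  91  92  91  90  89  90  90  89  89  90  90  89  84 122 162 158 159 |  158 139  89  89  87  87  85  87  86  87  87  84  86  84  84  86
176  114  83  86  92  93  90  92  91  91  92  90  90  88  89 122 168 185 186 163 114 |  158 140  87  86  87  86  87  86  88  89  90  86  88  88  89  86
180  118  90  95  89  90  89  87  90  91  88  89  90  89  90 125 174 188 187 186 189 |  182 182 181 183 182 182 181 157 106  85  87  87  86  86  87  87
184  117  83  97  90  88  91  89  89  89  89  91  90  88  88 138 185
[... 2927 characters left out ...]
3 162 158 156 158 158 155 164  70 134 178 180 179 181 182 |  186 186 184 181 185 183 178 184  70  83  85  86  87  89  88  84
439  133 131 129  94 136 121  78  74  77  76 139  88 112 179 180 180 180 184 |  184 186 183 180 182 186 180 179  81  87  86  86  86  80  66  65
444  134 133 130  95 113 155 153 154 155 155 152 125  84 180 180 182 179 182 |  186 184 165 164 164 130 128 125 108  67  64  66  66  66  65  64
449  130 134 134 100  88  86  89  88  87  87  86  86  89 183 183 182 179 181 |  128 128 130 128 126 129 128 125 129  69  65  64  65  65  65  67
454  132 130 132 114  92  86  86  87  87  89  88  89  89 108 106 107 105 107 |   80  79  79  80  78  80  82  78  77  79  78  77  78  77  75  77
```

```bash
python3 - <<'E'
from h import *
g=cv2.imread("pics/t9.png").mean(2)
def cross(v,th,d):  # first crossing
    for i in range(len(v)-1):
        if (v[i]-th)*d<0<=(v[i+1]-th)*d:return i+(th-v[i])/(v[i+1]-v[i])
R=np.array([[np.cos(.025),np.sin(.025)],[-np.sin(.025),np.cos(.025)]])
A=[];B=[]
for c in range(402,443):
    if 402<=c<=407 or 435<=c<=442: continue
    v=g[168:184,c];k=int(np.argmin(v[5:14]))+5
    u=cross(v[k:],130,1);w=cross(v[:k+1][::-1],120,1)
    if u is None or w is None: continue
    B.append((c,168+k+u));A.append((c,168+k-w))
fa=cast("top",A,.035)*1000@R.T;bl=cast("top",B,.027)*1000@R.T
d=fa[:,0]-bl[:,0];print("fence gap",d.mean(),np.polyfit(fa[:,1]/1000,d,1),len(d))
A=[];B=[]
for r in range(196,204):
    v=g[r,448:462];k=int(np.argmin(v[3:9]))+3
    B.append((448+k-cross(v[:k+1][::-1],135,1),r));A.append((448+k+cross(v[k:],122,1),r))
fa=cast("top",A,.035)*1000@R.T;bl=cast("top",B,.027)*1000@R.T
d=bl[:,1]-fa[:,1];print("stop gap",d.mean(),d.std())
# edges of the seated blank: yaw of each side against fence/stop
def yaw(P,z,ax):
    W=cast("top",P,z);l=cv2.fitLine(W.astype(np.float32),cv2.DIST_HUBER,0,.01,.01).ravel();return float(np.arctan(l[1]/l[0]) if ax==0 else -np.arctan(l[0]/l[1]))
S=[(c,216+cross(g[216:228,c],130,-1)) for c in range(398,440)]
Rr=[(386+cross(g[r,386:400],135,1),r) for r in range(182,219)]
print("-x edge yaw",yaw(S,.027,1),"rear yaw",yaw(Rr,.027,0))
F=[(c,i) for c,i in [(c,168+cross(g[168:181,c][::-1]*0+g[168:181,c],120,-1) if cross(g[168:181,c],120,-1) else None) for c in list(range(408,434))] if i]
print("fence yaw",yaw(F,.035,1))
X=[(455+0,0)]
E
```

```text
fence gap 0.8435965139428087 [7.48101195 1.80257601] 27
stop gap 1.1374906915931717 0.22251674240323258
-x edge yaw 0.022597625851631165 rear yaw 0.018677176907658577
fence yaw 0.022352173924446106
```

```bash
python3 -c "
from station import arm
print(arm.job_done())"
```

```text
the job is handed in; nothing more can be done
None
```

I slid the top blank off the stack and seated it against the end stop and side fence. I handed the job in at about 31 s, with no reading above 16 N of press. The last picture shows it square with the fixture, within about 1 mm of both faces (the camera's resolution), and the push forces indicate contact. The blank yawed about 0.06 rad partway, so I lifted the fingers (not the blank), turned the gripper and pressed again. The rest of the stack is still in the tray, though its new top blank may have turned by up to 1°.

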